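# Tighten the castle nut and lock it with its pin

## Task

Tighten the castle nut on the axle stand (clockwise seen from above) until it is tight, then turn it on only as far as it takes to bring the next slot in line with the cotter hole, going no further than that slot. Then slide the locking pin fully home through the slots by its knob and let go, leaving the other things on the bench where they are.

Things in the scene. Friction and masses are not known exactly. Their poses are not given: they have to be found in the camera images.
- axle_stand: Fixed stand, plate 165x84x12 mm. Origin: on the bench, on the upright axis of axle and nut. +x points level from the axle along the locking pin to its knob; z up. On the plate a grey round flange (80 mm across), a steel washer (72 mm, top at z 30 mm), then the castle nut (z 30 to 80). Nothing else stands within 65 mm of the axis above the washer.
- cotter_hole (a point): Middle of the 12 mm cotter hole, which runs through the axle along the stand's x axis, 72 mm above the bench. The 26 mm axle stands out of the nut to 88 mm above the bench. The pin's aluminium guide block (30 mm along x, 36 mm wide, top at z 87 mm) stands 70 to 100 mm from the axis on the stand's +x side.
- nut_top (a point): Centre of the castle nut's top face, 80 mm above the bench; turns with the nut, z up. Dark steel hexagon nut, 54 mm across flats, 62 across corners, 50 high: plain for the lower 34 mm, six teeth above. The 13 mm slots open in the middle of each flat, so slots and flat normals lie along this x axis and every 60 degrees from it. Its height stays the same.
- castle_nut (a joint): Turn of the nut, rad, growing as it is tightened. Starts at 0.1 to 0.4 and turns lightly (0.15 N m) up to 1.2, where it bears on the washer: from there it is tight, needs 0.5 N m and drags the washer round. Stays where left. The angles that bring a slot over the hole differ each time; the first beyond 1.2 comes 0.3 to 0.8 rad later. Do not pass 2.25.
- lock_pin (a joint): Slide of the locking (cotter) pin, m: 0 drawn back (tip 70 mm from the axis; starts at 0 to 0.004), 0.100 fully home (tip 30 mm beyond the axis, through both slots and the axle). Slides to the stand's -x with 2 N of friction, stays where left. Pin 8 mm thick, round tip; it strikes a tooth at about 0.043 unless a slot is within about 0.08 rad of its line.
- pin_knob (a point): Middle of the pin's upright black knob: 20 mm in diameter, 34 mm high (94 to 128 mm above the bench, this point at 111 mm), on a 14 mm stem that reaches down to the pin's end, 64 mm above the bench. It stands 214 mm from the nut's axis along the stand's +x when the pin is drawn back, 114 mm when home. Its frame has the stand's axes.
- threadlock_bottle: Bystander: small red squeeze bottle with a white pointed cap, 22x27x92 mm, upright. Origin: centre of its underside.
- spindle_1: Bystander: turned steel pedal spindle, 18x84x18 mm, lying on the bench beyond the stand. Origin: centre of its underside.
- spindle_2: Bystander: turned steel pedal spindle, 18x84x18 mm, lying beyond the stand, left of the other spindle. Origin: centre of its underside.
- caliper: Bystander: digital caliper lying flat, 80x230x10 mm, to the right of the stand. Origin: centre of its underside.
- hex_key: Bystander: black L-shaped hexagon key lying flat, 34x99x9 mm. Origin: centre of its underside.

How it is judged:
By the outcome, as a careful person would: the job done as asked, in the order asked, and still so for the second after the job is handed in, with the robot touching nothing.
It also fails if it takes over 51 s, if anything falls off the work surface, if the arm or the gripper's body presses on something with over 40 N, if the wrist force passes 120 N, or if a joint passes its speed limit or range.

## Robot

A 6-joint arm with a two-finger parallel gripper is mounted at the origin on a cart in front of the work surface, level with it; the furniture and walls round the work are solid. World frame = base frame: x ahead of the robot, y to its left, z up, the work surface at z = 0. Lengths are in m, angles in rad, forces in N, time in s.
With the tool pointing down it reaches from about 0.3 to 0.775 m from the base axis. Payload 14.6 kg.
Tool frame: the origin (TCP) lies at the very end of the fingers, on their centre line; the grasp point (between the pads) lies 19 mm behind it; z points along the fingers, y is the direction in which the jaws open and shut (so a half turn about z gives the same grasp; the last joint's range is limited). The gripper opens to 94 mm and grips with 3 to 60 N. Pads are 16 mm wide; open, the fingers measure 119 mm over their backs; the gripper's body (75 mm by 177 mm) begins 78 mm behind the grasp point.
Start: joints at [1.096, 0.3, 1.521, -0, 1.321, -0.067], TCP at [0.218, 0.505, 0.205] pointing down, gripper open.
Joint ranges: [-3.03, 3.03], [-0.79, 2.21], [0.23, 2.52], [-1.04, 4.18], [0, 3.07], [-2.55, 2.55]. Speed limits (rad/s): [2.22, 2.22, 2.57, 3.14, 3.14, 3.14].

## Interface

Orientations are given as [roll, pitch, yaw] about the fixed x, y, z axes, in that order (R = Rz(yaw) Ry(pitch) Rx(roll)).
In Python, from station import ctrl, eyes gives the robot as it stands.
- The arm moves only by the tool jog_arm, never from a script. Its argument "moves" is a list of rows, each a list of 3 entries, a list of its own where there are three numbers: the shift along the world's x, y, z in mm, then the turn, a rotation vector about the world's x, y, z in units of 5 degrees (1.0 is 5 degrees), then the finger opening in mm, from 0 to 94. In form: [[[tx, ty, tz], [wx, wy, wz], jaw], ...]. A call has 1 to 5 rows; each row is the pose to reach, as a shift and turn from the pose commanded when the call began; what a row does not reach only later rows make up. A row lasts 1/12 s, in which the tool goes at most 41.7 mm and 7.16 degrees, less where a joint would pass 70% of its speed; a pose out of reach is approached as far as the arm can. A call with a gripper value outside its range is refused whole. The fingers move at their own pace and stop on an object; "squeeze" is the grip in N (left out, the last holds). Time passes only in rows, so rows that repeat a pose let the fingers close. It gives the time, the measured TCP pose, the force and the opening at its end, in the units of the state.
- ctrl.get_obs(): the state, without advancing time (a new reading comes with each control period).
- eyes.camera(name): name is "scene" or "top" or "wrist"; returns a dict with "frame" (480x640x3 uint8, red, green, blue), "vertical_fov" (degrees; the focal length in pixels is half the picture's height over the tangent of half this angle, whatever the lens; pixels are square), "cx", "cy" (the principal point, pixels), "k1" (the pictures are not rectified: a ray, as slopes to the right and down, at radius r is drawn at 1 + k1 r^2 times it, then the intrinsics apply), "eye" and "attitude" of the camera in the world; the wrist camera has in their place "hand_eye" (4x4, takes a point from camera to tool coordinates, whose origin is the TCP and whose axes are the flange's). Camera axes: x right, y down, z forward; pixel columns grow to the right and rows downward; lengths in m; the calibration is good to about 2 mm. A picture is of the moment at which its call begins: read the wrist's pose just before it. There is no depth.
- ctrl.hand_in(): hands the job in, once; it reports no verdict.
The state is a dict: "time_s": time; "qpos": joint angles; "joint_vel": joint speeds; "tau": joint torques, N m; "ee_pos": TCP position; "eef_rot": TCP orientation; "force": force on the tool from outside, world axes, zero at the start; "moment": the same for the moment, N m; "grip_width": finger opening in m.
Only numpy, scipy, OpenCV 4.12 (cv2) and the standard library are available. Lean on these libraries where they do the work, as an engineer would, in place of code of your own. Each camera call takes 0.05 s, during which the arm holds its last target.

## Working session

There is one attempt and no reset: what is moved stays moved. The work goes in short steps, Python scripts to look and compute and a tool call to move; the robot and the scene stay as the last step left them, time stands still between calls to the robot, and variables do not carry over. Pictures are saved under pics/ and viewed, and the job is handed in when it is done.

Besides the shell and the picture viewer there is one more tool, called after "Request:" as a command line: name --argument value ..., lists and objects as JSON in quotes. jog_arm: Moves the arm, as the interface text tells. Its arguments: {"type":"object","properties":{"moves":{"type":"array","items":{"type":"array"}},"squeeze":{"type":"number"}},"required":["moves"]}

```bash
mkdir -p pics; ls
cat > h.py <<'E'
import numpy as np, cv2
from scipy.spatial.transform import Rotation as R
from station import ctrl, eyes
def T_att(a):
    a=np.array(a,float)
    if a.shape==(3,3): return a
    if a.size==3: return R.from_euler('xyz',a).as_matrix()
    return None
def pose(c,obs=None):
    if 'hand_eye' in c:
        H=np.array(c['hand_eye']); Rt=R.from_euler('xyz',obs['eef_rot']).as_matrix() if np.size(obs['eef_rot'])==3 else np.array(obs['eef_rot'])
        return Rt@H[:3,:3], Rt@H[:3,3]+np.array(obs['ee_pos'])
    return T_att(c['attitude']), np.array(c['eye'])
def snap(name,fn):
    obs=ctrl.get_obs(); c=eyes.camera(name); 
    cv2.imwrite('pics/'+fn+'.png',c['frame'][:,:,::-1]); Rc,e=pose(c,obs)
    np.savez('pics/'+fn+'.npz',Rc=Rc,e=e,f=240/np.tan(np.radians(c['vertical_fov'])/2),cx=c['cx'],cy=c['cy'],k1=c['k1'],frame=c['frame'])
    return load(fn)
def load(fn): return dict(np.load('pics/'+fn+'.npz'))
def K(d): return np.array([[d['f'],0,d['cx']],[0,d['f'],d['cy']],[0,0,1.]])
def ray(d,uv):
    p=cv2.undistortPoints(np.array(uv,float).reshape(-1,1,2),K(d),np.array([d['k1'],0,0,0.])).reshape(-1,2)
    v=np.c_[p,np.ones(len(p))]@d['Rc'].T
    return d['e'],v
def onz(d,uv,z):
    e,v=ray(d,uv); return e+v*((z-e[2])/v[:,2])[:,None]
def proj(d,P):
    p=(np.array(P,float).reshape(-1,3)-d['e'])@d['Rc']
    return cv2.projectPoints(p.reshape(-1,1,3),np.zeros(3),np.zeros(3),K(d),np.array([d['k1'],0,0,0.]))[0].reshape(-1,2)
E
python3 - <<'E'
from h import *
o=ctrl.get_obs(); print(o)
for n in ['scene','top','wrist']:
    d=snap(n,n+'0'); print(n,d['Rc'],d['e'],d['f'],d['cx'],d['cy'],d['k1'])
E
```

```text
pics
{'time_s': 0.0, 'qpos': array([ 1.09639929e+00,  3.00484114e-01,  1.52157823e+00, -1.08514548e-06,
        1.32073396e+00, -6.66102533e-02]), 'joint_vel': array([-0.00149962, -0.00026207, -0.00024865,  0.00065178,  0.00039858,
        0.00104935]), 'tau': array([-2.72987520e-03, -5.31806839e+01, -3.52729011e+01,  7.07276585e-02,
        2.44428293e-02, -9.23537573e-05]), 'ee_pos': array([0.2180021 , 0.50465498, 0.20488041]), 'eef_rot': array([-3.14039160e+00, -7.90676344e-05,  2.73380609e+00]), 'force': array([ 0.19000334, -0.52587527, -0.64180727]), 'moment': array([0.00224833, 0.02335489, 0.01025034]), 'grip_width': 0.09413300350145441}
scene [[ 0.45648063 -0.56911142  0.68391347]
 [-0.88968722 -0.2841415   0.35737972]
 [-0.00906068 -0.77160599 -0.63603624]] [ 0.01266669 -0.48380334  0.63204146] 527.3141666789289 319.0043902891992 237.58634705633517 0.0487288178471265
top [[ 0.01121307 -0.9905186   0.13692032]
 [-0.99985443 -0.01286763 -0.01120497]
 [ 0.01286057 -0.13677475 -0.99051869]] [ 0.46452627 -0.20196321  1.22384021] 594.3143399037181 325.2344010294801 236.4928180373147 -0.16017998478951304
wrist [[ 3.96955395e-01  8.83520205e-01  2.48633188e-01]
 [ 9.17837841e-01 -3.82014887e-01 -1.07881060e-01]
 [-3.33516857e-04  2.71028917e-01 -9.62571148e-01]] [0.14458838 0.53650742 0.38463452] 421.23537193499516 316.42886288268 241.41444013945699 0.005658601003753181
```

View pics/top0.png

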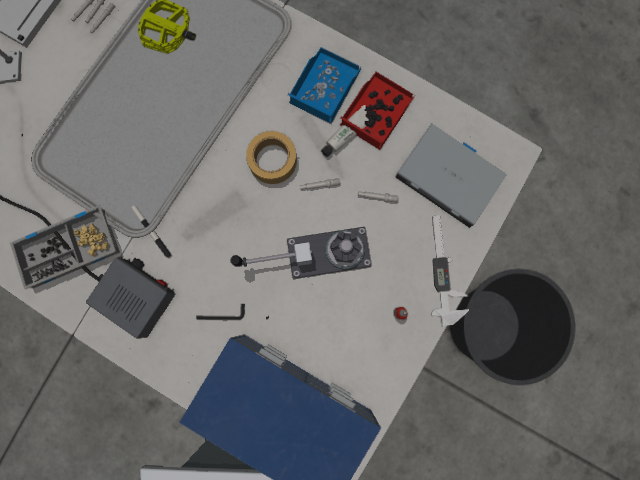

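View pics/scene0.png

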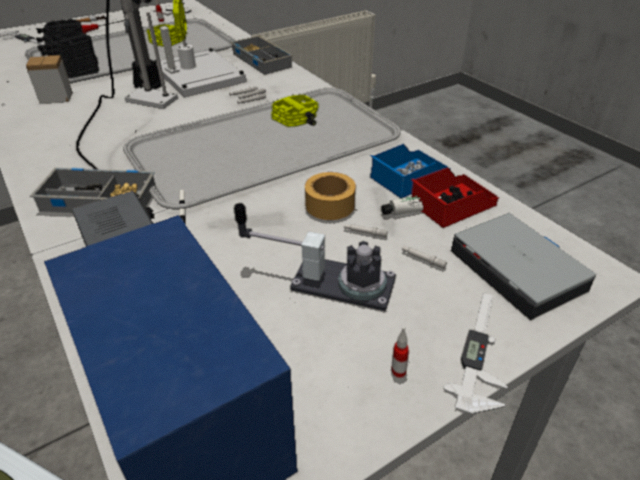

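The top view shows the stand plate at about (330,253), nut (345,245), guide (303,253), knob (237,261), bottle (401,313), caliper (440,275). A tall blue box stands towards the robot, around (280,400).

Run:
```python
from h import *
d=load('top0'); s=load('scene0')
print('axle top',onz(d,[[347,242]],.088), 'knob',onz(d,[[237,261]],.128))
print('box bottom-ish corners z?',[onz(d,[[236,337],[379,408],[379,432]],z).round(3).tolist() for z in(0,.2,.3)])
def tri(a,b):
    e1,v1=ray(d,[a]); e2,v2=ray(s,[b]); v1=v1[0];v2=v2[0]
    A=np.c_[v1,-v2]; t=np.linalg.lstsq(A,e2-e1,rcond=None)[0]
    p=e1+t[0]*v1;q=e2+t[1]*v2; return ((p+q)/2).round(4),np.linalg.norm(p-q).round(4)
print('axle',tri([347,240],[364,249])); print('knob',tri([236,260],[240,208]))
for n,dd,cx,cy in [('top',d,320,250),('scene',s,320,265)]:
    f=dd['frame'][:,:,::-1]; k=f[cy-75:cy+75,cx-110:cx+110]
    cv2.imwrite(f'pics/{n}0z.png',cv2.resize(k,None,fx=3.6,fy=3.6,interpolation=cv2.INTER_CUBIC))
```

```text
axle top [[ 0.61135984 -0.25690426  0.088     ]] knob [[ 0.56800279 -0.05124382  0.128     ]]
box bottom-ish corners z? [[[0.424, -0.036, 0.0], [0.283, -0.329, 0.0], [0.235, -0.329, 0.0]], [[0.431, -0.063, 0.2], [0.313, -0.308, 0.2], [0.272, -0.309, 0.2]], [[0.434, -0.076, 0.3], [0.328, -0.298, 0.3], [0.291, -0.298, 0.3]]]
axle (array([ 0.6147, -0.2542,  0.08  ]), np.float64(0.0069))
knob (array([ 0.5701, -0.0483,  0.1231]), np.float64(0.0008))
```

View pics/top0z.png

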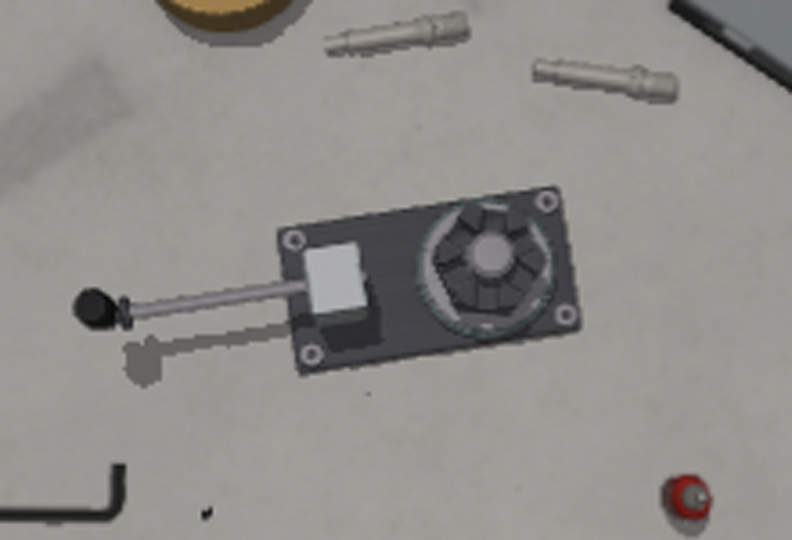

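View pics/scene0z.png

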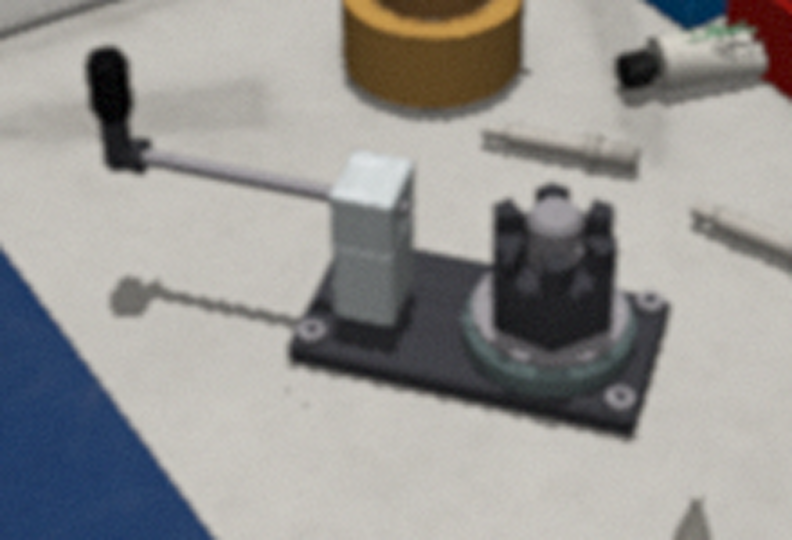

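View pics/wrist0.png

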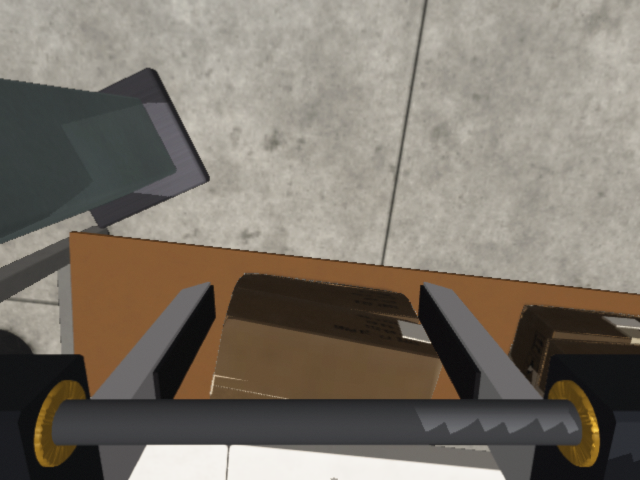

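Run:
```python
from h import *
d=load('top0'); s=load('scene0')
def tri(a,b):
    e1,v1=ray(d,[a]); e2,v2=ray(s,[b]); v1=v1[0];v2=v2[0]
    A=np.c_[v1,-v2]; t=np.linalg.lstsq(A,e2-e1,rcond=None)[0]
    p=e1+t[0]*v1;q=e2+t[1]*v2; return ((p+q)/2).round(4),np.linalg.norm(p-q).round(4)
for a,b in [([232,338],[186,221]),([379,428],[290,370]),([181,422],[48,261])]: print(tri(a,b))
print('grey box',tri([174,291],[150,210]), 'knobtop',tri([236,259],[240,205]))
print('guide corners',onz(d,[[295,245],[310,243],[312,262],[297,264]],.087))
print(proj(d,[[0.218,0.505,0.205],[0,0,0]]), proj(s,[[0.613,-.256,.088]]))
```

```text
(array([ 0.4309, -0.0583,  0.1958]), np.float64(0.0073))
(array([ 0.2801, -0.3091,  0.2021]), np.float64(0.002))
(array([0.2855, 0.0267, 0.2064]), np.float64(0.002))
grey box (array([0.5051, 0.0724, 0.1226]), np.float64(0.0164)) knobtop (array([ 0.5712, -0.0487,  0.1285]), np.float64(0.0015))
guide corners [[ 0.60436848 -0.15674876  0.087     ]
 [ 0.60862809 -0.18559572  0.087     ]
 [ 0.57190842 -0.18996832  0.087     ]
 [ 0.56768296 -0.16123704  0.087     ]]
[[-68.38631295 440.42685336]
 [215.88512907 543.08503626]] [[367.0329441  246.02212162]]
```

Request:
jog_arm --moves '[[[0,0,40],[0,0,0],94],[[40,0,50],[0,0,0],94],[[75,-20,60],[0,0,0],94],[[110,-42,70],[0,0,0],94],[[145,-65,75],[0,0,0],94]]'

```text
time_s: 0.57
ee_pos: [0.3633, 0.4399, 0.2812]
eef_rot: [3.141, 0.0, 2.735]
force: [0.1, 0.6, -0.3]
grip_width: 0.0941
```

Request:
jog_arm --moves '[[[30,-30,0],[0,0,0],94],[[60,-60,0],[0,0,0],94],[[85,-93,0],[0,0,0],94],[[105,-130,0],[0,0,0],94],[[120,-165,0],[0,0,0],94]]'

```text
time_s: 0.98
ee_pos: [0.483, 0.2736, 0.2797]
eef_rot: [-3.141, -0.001, 2.733]
force: [0.6, -0.2, -0.2]
grip_width: 0.094
```

Request:
jog_arm --moves '[[[15,-38,0],[0,0,0],94],[[30,-76,0],[0,0,0],94],[[45,-114,0],[0,0,0],94],[[58,-152,0],[0,0,0],94],[[70,-190,0],[0,0,0],94]]'

```text
time_s: 1.4
ee_pos: [0.5523, 0.0836, 0.2801]
eef_rot: [-3.141, -0.0, 2.734]
force: [0.5, 0.6, -0.7]
grip_width: 0.094
```

Request:
jog_arm --moves '[[[15,-38,0],[0,0,0],94],[[25,-76,0],[0,0,0],94],[[35,-114,0],[0,0,0],94],[[45,-152,-15],[0,0,0],94],[[54,-190,-40],[0,0,0],94]]'

```text
time_s: 1.82
ee_pos: [0.6058, -0.1027, 0.2442]
eef_rot: [3.141, 0.003, 2.733]
force: [0.1, 0.3, -0.7]
grip_width: 0.0941
```

Request:
jog_arm --moves '[[[2,-38,0],[0,0,0],94],[[4,-76,0],[0,0,0],94],[[6,-114,0],[0,0,0],94],[[8,-150,0],[0,0,0],94],[[8,-150,0],[0,0,0],94]]'

```text
time_s: 2.23
ee_pos: [0.612, -0.256, 0.2417]
eef_rot: [-3.141, -0.001, 2.729]
force: [0.2, 1.1, -0.9]
grip_width: 0.0939
```

Run:
```python
from h import *
d=snap('wrist','wrist1'); print(ctrl.get_obs()['ee_pos'],ctrl.get_obs()['qpos'],d['e'],proj(d,[[.613,-.256,.088]]))
```

```text
[ 0.61233576 -0.25318064  0.24181469] [-4.47234875e-01  5.41104362e-01  1.10025628e+00 -2.22611759e-04
  1.50169687e+00 -1.60640806e+00] [ 0.53889367 -0.22394534  0.42146417] [[317.00226411 226.40072283]]
```

View pics/wrist1.png

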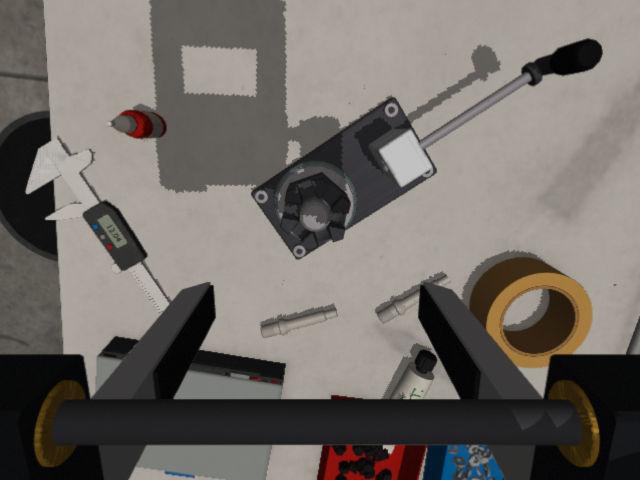

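The wrist view shows the nut at (316,212), plate, guide (403,158) and knob (577,57) all clearly in view. I'll zoom in for edges.

Run:
```python
from h import *
d=load('wrist1'); f=d['frame'][:,:,::-1]
k=f[155:275,240:380]; k=cv2.resize(k,None,fx=5.5,fy=5,interpolation=cv2.INTER_CUBIC); k=cv2.resize(f[155:265,245:391],None,fx=5.4,fy=5.4,interpolation=cv2.INTER_CUBIC)
k=np.clip(255*(k/255.)**.55,0,255).astype(np.uint8)
cv2.imwrite('pics/w1z.png',k)
```

```text
(no output)
```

View pics/w1z.png

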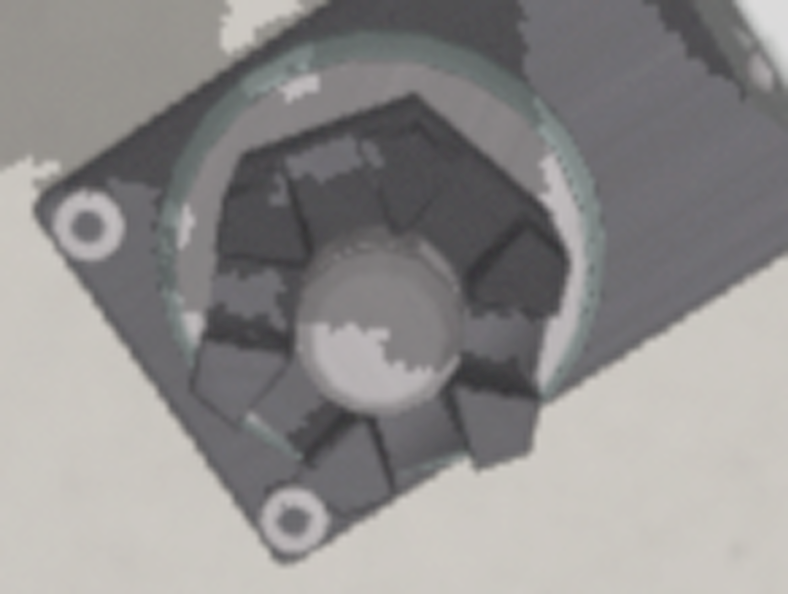

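Run:
```python
from h import *
d=load('wrist1')
z=lambda p:np.array(p,float)/5.4+[245,155]-0.4
ax=onz(d,z([[381,323]]),.088)[0]; print('axle',ax)
C=onz(d,z([[530,455],[192,387],[568,265]]),.08); print(C)
print('mid',(C[1]+C[2])/2)
for c in C:
    v=c-ax; print(np.hypot(*v[:2]),np.degrees(np.arctan2(v[1],v[0])))
# flange circle edges at z~.03 
print('ring',onz(d,z([[160,260],[603,260],[381,30]]),.027))
g=onz(d,[[375,150],[405,125],[429,168],[401,188]],.087)
k=onz(d,[[590,54]],.128);print('knob',k)
f=d['frame'][:,:,::-1]; kk=cv2.resize(f[75:205,345:455],None,fx=5,fy=5,interpolation=cv2.INTER_CUBIC); cv2.imwrite('pics/w1g.png',kk)
kk=cv2.resize(f[20:110,510:620],None,fx=5,fy=5,interpolation=cv2.INTER_CUBIC);kk=np.clip(255*(kk/255.)**.5,0,255).astype(np.uint8); cv2.imwrite('pics/w1k.png',kk)
```

```text
axle [ 0.60328429 -0.25337311  0.088     ]
[[ 0.63332558 -0.24127163  0.08      ]
 [ 0.60234477 -0.28484864  0.08      ]
 [ 0.60800863 -0.22441625  0.08      ]]
mid [ 0.6051767  -0.25463245  0.08      ]
0.03238710956616289 21.940959462437323
0.031489554661480575 -91.70973597110851
0.029339712004888965 80.73378810511497
ring [[ 0.58915766 -0.28975378  0.027     ]
 [ 0.62038133 -0.21852292  0.027     ]
 [ 0.56831851 -0.23821799  0.027     ]]
knob [[ 0.57029547 -0.04623625  0.128     ]]
```

View pics/w1g.png

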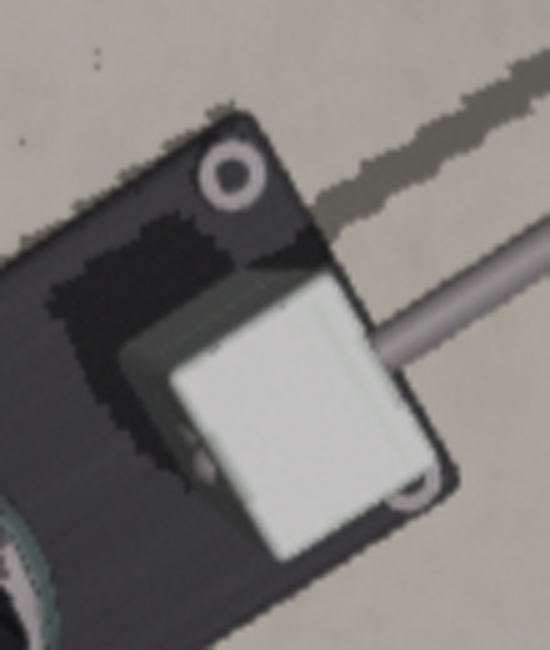

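View pics/w1k.png

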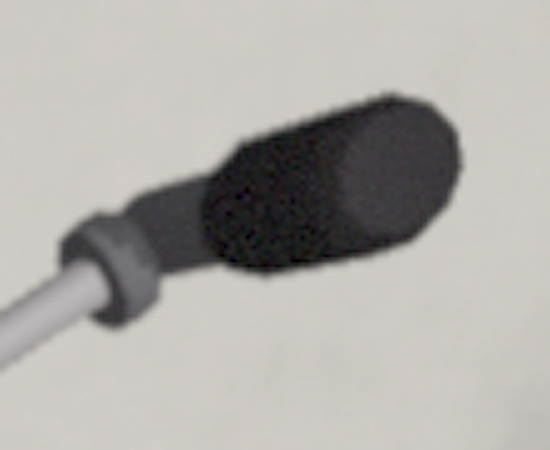

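Run:
```python
from h import *
t=load('top0'); s=load('scene0')
print('axle top cam',onz(t,[[346.0,245.6]],.088), 'hex', onz(t,[[490/3.6+209.7,257/3.6+174.7]],.08))
d=load('wrist1')
G=onz(d,np.array([[170,377],[330,270],[437,455],[284,560]])/5.+[344.6,74.6],.087);print('guide',G,G.mean(0))
a=G[1]-G[0];b=G[3]-G[0];print(np.linalg.norm(a),np.linalg.norm(b),np.degrees(np.arctan2(a[1],a[0])),np.degrees(np.arctan2(b[1],b[0])))
print('knob',onz(d,np.array([[402,168]])/5.+[509.6,19.6],.128))
print('knob top cam',onz(t,np.array([[95,309]])/3.6+[209.7,174.7],.128))
for _ in range(2): o=ctrl.get_obs(); print(o['ee_pos'],o['eef_rot'])
w=snap('wrist','wrist2')
dif=cv2.absdiff(w['frame'],d['frame']); print(dif.mean(), ctrl.get_obs()['ee_pos'])
p=cv2.phaseCorrelate(cv2.cvtColor(d['frame'][:270,100:600],7).astype(np.float32),cv2.cvtColor(w['frame'][:270,100:600],7).astype(np.float32));print(p)
```

```text
axle top cam [[ 0.60434193 -0.25502018  0.088     ]] hex [[ 0.60436653 -0.25503342  0.08      ]]
guide [[ 0.57652741 -0.18777452  0.087     ]
 [ 0.57142419 -0.15946904  0.087     ]
 [ 0.60452108 -0.1537973   0.087     ]
 [ 0.61035872 -0.1815662   0.087     ]] [ 0.59070785 -0.17065176  0.087     ]
0.02876183598253853 0.03439622747676686 100.22012800966003 10.398544463659325
knob [[ 0.56982883 -0.04612358  0.128     ]]
knob top cam [[ 0.56884726 -0.04951932  0.128     ]]
[ 0.61233576 -0.25318064  0.24181469] [-3.14142289e+00 -1.47183207e-03  2.72998492e+00]
[ 0.61233576 -0.25318064  0.24181469] [-3.14142289e+00 -1.47183207e-03  2.72998492e+00]
4.545499131944444 [ 0.61262849 -0.25123737  0.24213637]
((-3.1002067559790305, 0.913859163823048), 0.8642516799361617)
```

Request:
jog_arm --moves '[[[-10,0,0],[0,0,0],94],[[-10,0,0],[0,0,0],94],[[-10,0,0],[0,0,0],94],[[-10,0,0],[0,0,0],94],[[-10,0,0],[0,0,0],94]]'

```text
time_s: 2.75
ee_pos: [0.6034, -0.2495, 0.2431]
eef_rot: [3.142, 0.0, 2.735]
force: [0.6, -0.5, 0.3]
grip_width: 0.0943
```

Run:
```python
from h import *
d=snap('wrist','wrist3'); o=ctrl.get_obs(); print(o['ee_pos'],o['eef_rot'],o['joint_vel'].round(4))
f=d['frame'][:,:,::-1]
print(proj(d,[[.604,-.255,.088]]))
k=cv2.resize(f[150:270,240:386],None,fx=5,fy=5,interpolation=cv2.INTER_CUBIC)
k=np.clip(255*(k/255.)**.55,0,255).astype(np.uint8)
cv2.imwrite('pics/w3z.png',k)
kk=cv2.resize(f[75:205,345:455],None,fx=4,fy=4,interpolation=cv2.INTER_CUBIC); cv2.imwrite('pics/w3g.png',kk)
```

```text
[ 0.60332978 -0.24967392  0.2430455 ] [3.14155049e+00 9.85582206e-05 2.73445807e+00] [-0.0053  0.0012  0.0023 -0.001  -0.001  -0.    ]
[[310.43080224 227.86886335]]
```

View pics/w3z.png

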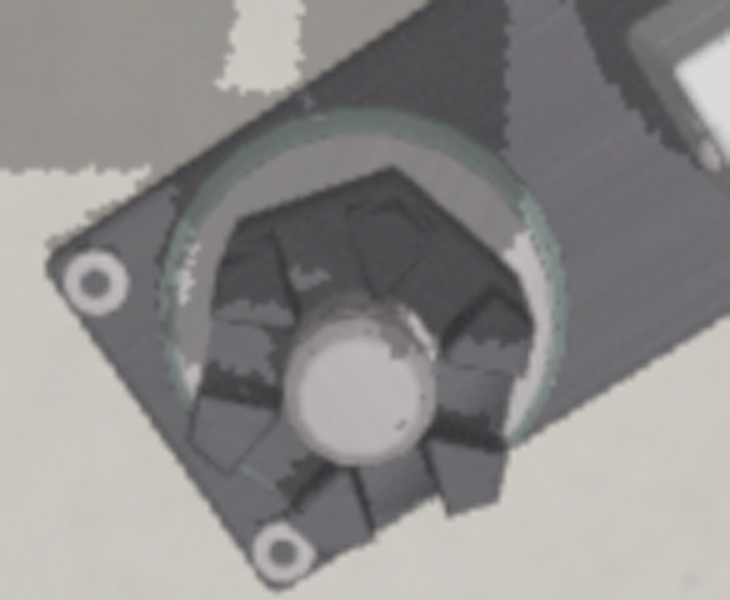

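View pics/w3g.png

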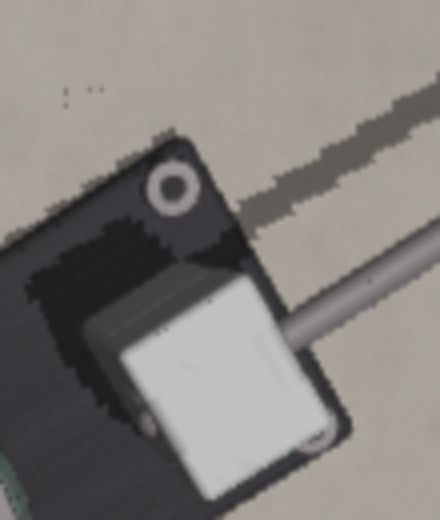

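Run:
```python
from h import *
d=load('wrist3')
z=lambda p:np.array(p,float)/5+[239.6,149.6]
ax=onz(d,z([[361,386]]),.088)[0]; print('axle',ax)
C=onz(d,z([[500,502],[190,437],[531,327]]),.08)
m=(C[1]+C[2])/2; print('mid',m)
for c in C:
    for o in (ax,m,np.array([.6045,-.2545,0])):
        v=c-o; print(np.hypot(*v[:2]).round(4),np.degrees(np.arctan2(v[1],v[0])).round(2),end=' | ')
    print()
v=C[2]-C[1];print(np.hypot(*v[:2]),np.degrees(np.arctan2(v[1],v[0])))
z=lambda p:np.array(p,float)/4+[344.6,74.6]
G=onz(d,z([[121,354],[248,276],[333,424],[212,500]]),.087);print(G.round(4).tolist(),G.mean(0))
a=G[1]-G[0];b=G[3]-G[0];print(np.linalg.norm(a),np.linalg.norm(b),np.degrees(np.arctan2(a[1],a[0])),np.degrees(np.arctan2(b[1],b[0])))
v=G.mean(0)-ax; print('axle->guide',np.hypot(*v[:2]),np.degrees(np.arctan2(v[1],v[0])))
# bolts
B=onz(d,[[344.6+173/4,74.6+188/4],[239.6+95/5,149.6+284/5],[239.6+283/5,149.6+552/5]],.015)
v=B[0]-B[1];print('bolts',B.round(4).tolist(),np.hypot(*v[:2]),np.degrees(np.arctan2(v[1],v[0])), 'w',np.linalg.norm(B[2]-B[1]), np.degrees(np.arctan2(*(B[2]-B[1])[[1,0]])))
```

```text
axle [ 0.60361875 -0.25361247  0.088     ]
mid [ 0.60469979 -0.2544842   0.08      ]
0.0324 23.21 | 0.0317 25.43 | 0.0319 25.3 | 
0.0309 -92.87 | 0.0301 -95.01 | 0.0301 -94.63 | 
0.0293 82.74 | 0.0301 84.99 | 0.0301 84.62 | 
0.06017778529837064 84.99103383852213
[[0.5762, -0.1876, 0.087], [0.572, -0.1596, 0.087], [0.6058, -0.1539, 0.087], [0.6106, -0.1813, 0.087]] [ 0.59114011 -0.17057946  0.087     ]
0.028354266782822636 0.03492357055692204 98.46432171279405 10.452173685422274
axle->guide 0.08396545499452228 98.54675287812734
bolts [[0.5554, -0.1562, 0.015], [0.5801, -0.3012, 0.015], [0.6453, -0.2899, 0.015]] 0.14701397178588382 99.67310537165368 w 0.06619709010860998 9.83301040153139
```

Request:
jog_arm --moves '[[[1,-5,-30],[0,0,-1.2],94],[[1,-5,-65],[0,0,-2.33],94],[[1,-5,-100],[0,0,-2.33],94],[[1,-5,-125],[0,0,-2.33],94],[[1,-5,-125],[0,0,-2.33],94]]'

```text
time_s: 3.22
ee_pos: [0.602, -0.254, 0.1122]
eef_rot: [-3.14, -0.009, 2.531]
force: [-0.1, 0.6, -1.4]
grip_width: 0.0939
```

Request:
jog_arm --moves '[[[0,0,0],[0,0,0],94],[[0,0,0],[0,0,0],94],[[0,0,0],[0,0,0],94]]'

```text
time_s: 3.47
ee_pos: [0.605, -0.2555, 0.1205]
eef_rot: [3.141, 0.004, 2.531]
force: [-0.1, 0.2, 1.2]
grip_width: 0.0942
```

Run:
```python
from h import *
d=snap('wrist','wrist4'); o=ctrl.get_obs(); print(o['ee_pos'],o['eef_rot'],o['joint_vel'].round(4),proj(d,[[.6042,-.2543,.088]]))
```

```text
[ 0.60480577 -0.25552794  0.12027239] [3.14113748 0.00320909 2.53060939] [-0.0001  0.003   0.0101  0.     -0.0023  0.0015] [[317.85481717 275.22974521]]
```

View pics/wrist4.png

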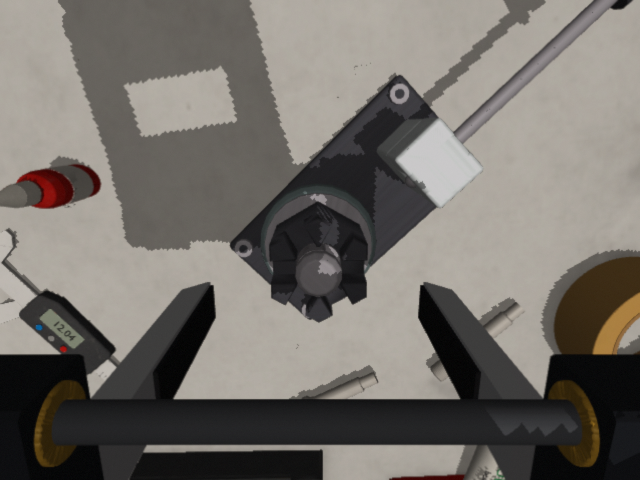

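The nut sits at (319,265) midway between the fingers with its flats facing the jaws. I'll refine the centre before descending.

Run:
```python
from h import *
d=load('wrist4'); f=d['frame'][:,:,::-1]
k=cv2.resize(f[180:330,240:400],None,fx=4,fy=4,interpolation=cv2.INTER_CUBIC)
k=np.clip(255*(k/255.)**.5,0,255).astype(np.uint8)
cv2.imwrite('pics/w4z.png',k)
```

```text
(no output)
```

View pics/w4z.png

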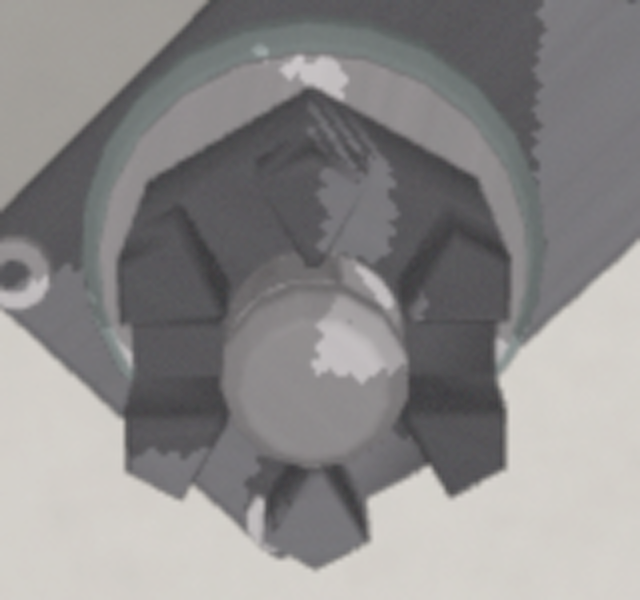

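Request:
jog_arm --moves '[[[-1,1,-25],[0,0,0],94],[[-1,1,-50],[0,0,0],94],[[-1,1,-70],[0,0,0],94],[[-1,1,-82],[0,0,0],94],[[-1,1,-82],[0,0,0],94]]'

```text
time_s: 3.93
ee_pos: [0.6023, -0.2539, 0.0344]
eef_rot: [-3.141, -0.003, 2.53]
force: [-0.2, -0.6, -0.1]
grip_width: 0.0937
```

Request:
jog_arm --moves '[[[0,0,0],[0,0,0],94],[[0,0,0],[0,0,0],94],[[0,0,0],[0,0,0],94]]'

```text
time_s: 4.18
ee_pos: [0.6038, -0.2546, 0.0378]
eef_rot: [3.141, 0.003, 2.53]
force: [0.0, 0.5, 1.0]
grip_width: 0.0936
```

Request:
jog_arm --moves '[[[0,0,0],[0,0,0],52],[[0,0,0],[0,0,0],52],[[0,0,0],[0,0,0],50],[[0,0,0],[0,0,0],46],[[0,0,0],[0,0,0],40]]' --squeeze 25

```text
time_s: 4.6
ee_pos: [0.603, -0.2542, 0.0361]
eef_rot: [-3.142, 0.0, 2.53]
force: [0.3, 0.1, -0.0]
grip_width: 0.0645
```

Request:
jog_arm --moves '[[[0,0,0],[0,0,0],40],[[0,0,0],[0,0,0],40],[[0,0,0],[0,0,0],40]]' --squeeze 50

```text
time_s: 4.85
ee_pos: [0.6035, -0.2534, 0.036]
eef_rot: [3.14, 0.0, 2.531]
force: [4.0, 4.5, -1.0]
grip_width: 0.0536
```

Run:
```python
from h import *
o=ctrl.get_obs(); print(o)
```

```text
{'time_s': 4.85, 'qpos': array([-4.53960211e-01,  6.99154626e-01,  1.34181987e+00,  1.21634626e-03,
        1.10016857e+00, -1.41459771e+00]), 'joint_vel': array([ 1.15683527e-03,  1.54239459e-03,  2.43176424e-04, -1.72062594e-03,
        1.06879989e-04,  6.34094102e-05]), 'tau': array([-4.02086645e+00, -7.06951690e+01, -3.11189604e+01, -1.14840690e+00,
        4.08470118e-01,  1.25155121e-02]), 'ee_pos': array([ 0.60352273, -0.253437  ,  0.03604261]), 'eef_rot': array([3.14045161e+00, 2.75124225e-04, 2.53088236e+00]), 'force': array([ 3.95522049,  4.45734194, -0.99779116]), 'moment': array([ 0.69468565, -0.57483181,  0.01287745]), 'grip_width': 0.05355861156674419}
```

Request:
jog_arm --moves '[[[0,0,0],[0,0,-1],40],[[0,0,0],[0,0,-2],40],[[0,0,0],[0,0,-3],40],[[0,0,0],[0,0,-4],40],[[0,0,0],[0,0,-5],40]]'

```text
time_s: 5.27
ee_pos: [0.6045, -0.2525, 0.0361]
eef_rot: [3.138, 0.0, 2.091]
force: [13.5, 9.2, -3.3]
grip_width: 0.0538
```

```bash
cat > st.py <<'E'
from h import *
o=ctrl.get_obs(); print(o['time_s'],o['ee_pos'].round(4),'yaw',np.degrees(o['eef_rot'][2]).round(2),'F',o['force'].round(1),'M',o['moment'].round(3),'tau6',o['tau'][5].round(3),'w',round(o['grip_width'],4))
E
python3 st.py
```

```text
5.2667 [ 0.6045 -0.2525  0.0361] yaw 119.81 F [13.5  9.2 -3.3] M [ 1.585 -2.057  0.211] tau6 -1.967 w 0.0538
```

Request:
jog_arm --moves '[[[0,0,0],[0,0,-1],40],[[0,0,0],[0,0,-2],40],[[0,0,0],[0,0,-3],40],[[0,0,0],[0,0,-4],40]]'

```text
time_s: 5.6
ee_pos: [0.6055, -0.2521, 0.0361]
eef_rot: [3.136, -0.0, 1.742]
force: [23.4, 9.9, -7.7]
grip_width: 0.0538
```

```bash
python3 st.py
```

```text
5.6 [ 0.6055 -0.2521  0.0361] yaw 99.83 F [23.4  9.9 -7.7] M [ 1.719 -3.393  0.246] tau6 -1.942 w 0.0538
```

Request:
jog_arm --moves '[[[1,1,0],[0,0,-0.5],40],[[2,1,0],[0,0,-1],40],[[3,1,0],[0,0,-1.5],40],[[3,1,0],[0,0,-2],40],[[3,1,0],[0,0,-2],40]]'

```text
time_s: 6.02
ee_pos: [0.6062, -0.252, 0.036]
eef_rot: [-3.141, -0.001, 1.568]
force: [0.2, 7.6, 2.5]
grip_width: 0.0539
```

```bash
python3 st.py
```

```text
6.0167 [ 0.6062 -0.252   0.036 ] yaw 89.86 F [0.2 7.6 2.5] M [ 1.187 -0.014 -0.079] tau6 0.872 w 0.0539
```

Request:
jog_arm --moves '[[[0,1,0],[0,0,-0.5],40],[[0,1,0],[0,0,-1],40],[[0,1,0],[0,0,-1.5],40]]'

```text
time_s: 6.27
ee_pos: [0.6066, -0.252, 0.0361]
eef_rot: [3.14, 0.0, 1.438]
force: [5.3, 1.0, -3.4]
grip_width: 0.0537
```

```bash
python3 st.py
```

```text
6.2667 [ 0.6066 -0.252   0.0361] yaw 82.42 F [ 5.3  1.  -3.4] M [ 0.12  -0.823  0.611] tau6 -0.568 w 0.0537
```

Request:
jog_arm --moves '[[[0,0,0],[0,0,-0.5],40],[[0,0,0],[0,0,-1],40],[[0,0,0],[0,0,-1.5],40]]'

```text
time_s: 6.52
ee_pos: [0.607, -0.252, 0.0361]
eef_rot: [3.139, -0.0, 1.308]
force: [9.9, -0.7, -4.9]
grip_width: 0.0537
```

```bash
python3 st.py
```

```text
6.5167 [ 0.607  -0.252   0.0361] yaw 74.92 F [ 9.9 -0.7 -4.9] M [-0.044 -1.352  0.565] tau6 -0.544 w 0.0537
```

Request:
jog_arm --moves '[[[1,0,0],[0,0,-0.4],40],[[1,0,0],[0,0,-0.8],40],[[1,0,0],[0,0,-1.0],40],[[1,0,0],[0,0,-1.0],40]]'

```text
time_s: 6.85
ee_pos: [0.6073, -0.2521, 0.036]
eef_rot: [3.141, -0.0, 1.221]
force: [4.3, 0.3, -2.1]
grip_width: 0.0537
```

```bash
python3 st.py
python3 - <<'E'
from h import *
d=snap('wrist','wrist5'); f=d['frame'][:,:,::-1]
print(proj(d,[[.6042,-.2543,.088]]))
t=snap('top','top1')['frame'][:,:,::-1]
cv2.imwrite('pics/top1z.png',cv2.resize(t[180:310,220:400],None,fx=4,fy=4,interpolation=cv2.INTER_CUBIC))
E
python3 st.py
```

```text
6.85 [ 0.6073 -0.2521  0.036 ] yaw 69.98 F [ 4.3  0.3 -2.1] M [-0.031 -0.521  0.213] tau6 0.718 w 0.0537
[[313.63700173 370.43056131]]
6.95 [ 0.6073 -0.2521  0.0361] yaw 70.04 F [ 4.4  0.1 -1.7] M [-0.006 -0.686  0.228] tau6 0.282 w 0.0535
```

View pics/wrist5.png

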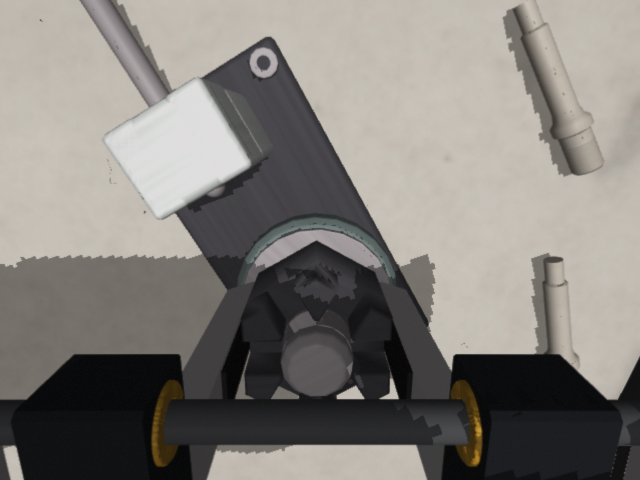

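Turned to a jaw yaw of 70.0° (target 69.6°), with the slot apparently facing the guide. Now I'll release, rise and verify from above.

Request:
jog_arm --moves '[[[0,0,0],[0,0,0],60],[[0,0,0],[0,0,0],75],[[0,0,0],[0,0,0],94],[[0,0,0],[0,0,0],94],[[0,0,0],[0,0,0],94]]'

```text
time_s: 7.37
ee_pos: [0.6069, -0.2522, 0.036]
eef_rot: [-3.141, 0.0, 1.221]
force: [-0.3, 1.0, -0.4]
grip_width: 0.0834
```

Request:
jog_arm --moves '[[[0,0,25],[0,0,0],94],[[0,0,60],[0,0,0],94],[[0,0,100],[0,0,0],94],[[0,0,140],[0,0,0],94],[[0,0,180],[0,0,0],94]]'

```text
time_s: 7.78
ee_pos: [0.6066, -0.2521, 0.218]
eef_rot: [-3.141, 0.0, 1.221]
force: [-0.3, -0.3, -0.4]
grip_width: 0.0942
```

Request:
jog_arm --moves '[[[0,0,0],[0,0,0],94],[[0,0,0],[0,0,0],94],[[0,0,0],[0,0,0],94],[[0,0,0],[0,0,0],94]]'

```text
time_s: 8.12
ee_pos: [0.6065, -0.252, 0.2142]
eef_rot: [-3.139, -0.0, 1.221]
force: [0.1, -0.2, -0.5]
grip_width: 0.0939
```

```bash
python3 st.py
python3 - <<'E'
from h import *
d=snap('wrist','wrist6'); f=d['frame'][:,:,::-1]
print(proj(d,[[.6042,-.2543,.088]]))
cv2.imwrite('pics/w6z.png',np.clip(255*(cv2.resize(f[60:300,180:440],None,fx=2.5,fy=2.5,interpolation=cv2.INTER_CUBIC)/255.)**.5,0,255).astype(np.uint8))
E
python3 st.py
```

```text
8.1167 [ 0.6065 -0.252   0.2142] yaw 69.98 F [ 0.1 -0.2 -0.5] M [-0.028  0.05  -0.008] tau6 -0.001 w 0.0939
[[316.49983901 236.29434817]]
8.1667 [ 0.6065 -0.252   0.2142] yaw 69.98 F [-0.1  0.2 -0.4] M [-0.056  0.131  0.023] tau6 -0.001 w 0.0938
```

View pics/w6z.png

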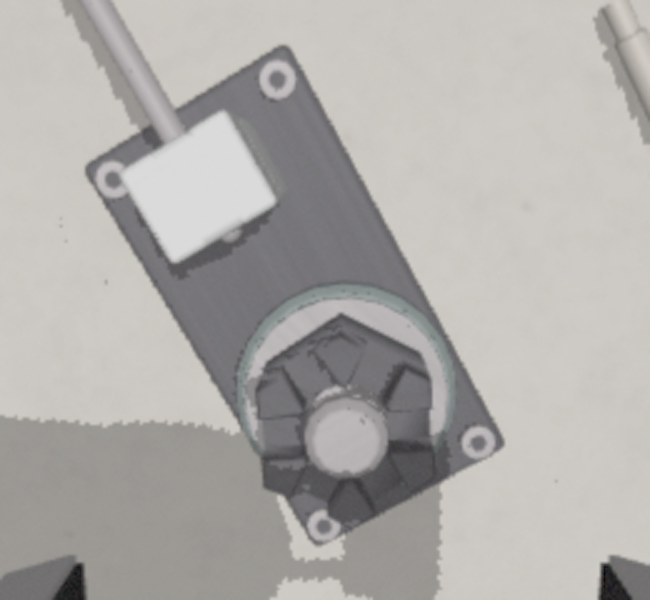

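Run:
```python
from h import *
d=load('wrist6'); f=d['frame'][:,:,::-1]
cv2.imwrite('pics/w6n.png',np.clip(255*(cv2.resize(f[180:275,270:370],None,fx=6.3,fy=6.3,interpolation=cv2.INTER_CUBIC)/255.)**.45,0,255).astype(np.uint8))
B=onz(d,np.array([[278,80],[113,180],[478,442],[324,526]])/2.5+[179.7,59.7],.015)
for i,j in((2,0),(3,1),(3,2),(1,0)):
    v=B[j]-B[i]; print(i,j,np.hypot(*v[:2]).round(4),np.degrees(np.arctan2(v[1],v[0])).round(2))
m=B[:2].mean(0)-B[2:].mean(0); print('mid',np.degrees(np.arctan2(m[1],m[0])))
```

```text
2 0 0.1464 99.6
3 1 0.1469 99.71
3 2 0.0664 9.94
1 0 0.0667 9.5
mid 99.65586329584447
```

View pics/w6n.png

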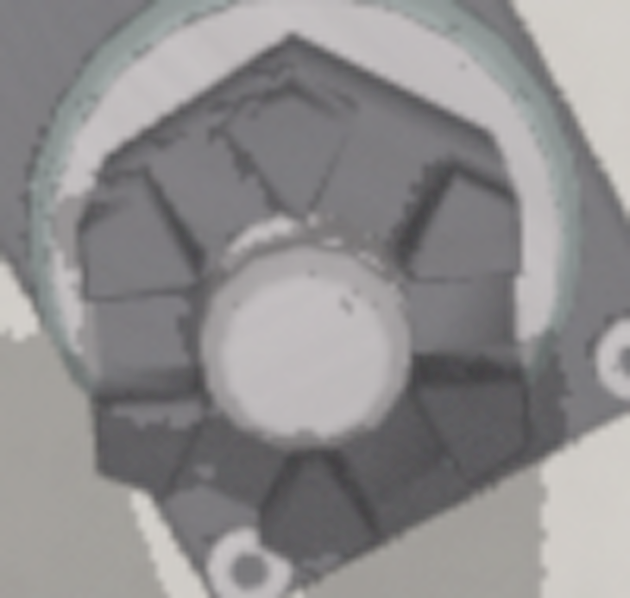

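Run:
```python
from h import *
d=load('wrist6')
z=lambda p:np.array(p,float)/6.3+[269.6,179.6]
def ang(a,b):
    P=onz(d,z([a,b]),.08); v=P[1]-P[0]; return np.degrees(np.arctan2(v[1],v[0]))%180, np.hypot(*v[:2])
print('slot up',ang((87,299),(522,268)),'slot lo',ang((95,400),(525,375)))
print('corners diag',ang((82,228),(527,445)),ang((97,470),(520,198)))
print('corner-vertical',ang((82,228),(97,470)),ang((520,198),(527,445)), ang((293,90),(318,557)))
```

```text
slot up (np.float64(164.1798173530673), np.float64(0.05298708339711635)) slot lo (np.float64(163.4541319562557), np.float64(0.0529069245055035))
corners diag (np.float64(133.26977067451654), np.float64(0.06088426429581393)) (np.float64(13.591210621469212), np.float64(0.06200154946737584))
corner-vertical (np.float64(72.1968594763794), np.float64(0.030646562475133508)) (np.float64(72.86637282196781), np.float64(0.031103237357555696)) (np.float64(72.99429291712235), np.float64(0.058875599527740186))
```

Run:
```python
from h import *
d=load('wrist5'); f=d['frame'][:,:,::-1]
cv2.imwrite('pics/w5n.png',np.clip(255*(cv2.resize(f[220:405,220:420],None,fx=4,fy=3.2 if 0 else 4,interpolation=cv2.INTER_CUBIC)[:600]/255.)**.45,0,255).astype(np.uint8))
```

```text
(no output)
```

View pics/w5n.png

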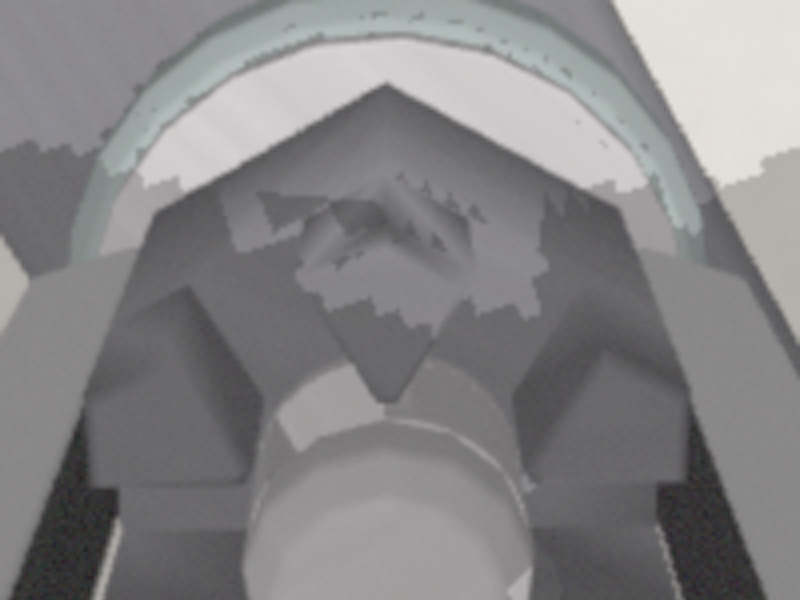

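The slot lines measure about 43.5° (mod 60) against 39.65° for the stand, so the nut is about 3.8° short. It sprang back on release, and my grip was about 3 mm off centre. I'll regrip on the corrected axis (0.6062,-0.2553) and bring it into line.

Request:
jog_arm --moves '[[[0,-3,-40],[0,0,0.7],94],[[0,-3,-80],[0,0,0.7],94],[[0,-3,-120],[0,0,0.7],94],[[0,-3,-155],[0,0,0.7],94],[[0,-3,-178],[0,0,0.7],94]]'

```text
time_s: 8.58
ee_pos: [0.6049, -0.2542, 0.0328]
eef_rot: [-3.136, -0.001, 1.283]
force: [-0.5, -0.8, -0.5]
grip_width: 0.0938
```

Request:
jog_arm --moves '[[[0,0,0],[0,0,0],94],[[0,0,0],[0,0,0],80],[[0,0,0],[0,0,0],66],[[0,0,0],[0,0,0],60],[[0,0,0],[0,0,0],58]]' --squeeze 15

```text
time_s: 9.0
ee_pos: [0.6077, -0.2556, 0.0398]
eef_rot: [3.139, 0.0, 1.283]
force: [0.1, 0.3, -0.3]
grip_width: 0.0706
```

```bash
python3 st.py
```

```text
9.0 [ 0.6077 -0.2556  0.0398] yaw 73.49 F [ 0.1  0.3 -0.3] M [-0.056  0.109  0.008] tau6 0.0 w 0.0706
```

Request:
jog_arm --moves '[[[-1,0,-2],[0,0,0],54],[[-1,0,-2],[0,0,0],50],[[-1,0,-2],[0,0,0],45],[[-1,0,-2],[0,0,0],40],[[-1,0,-2],[0,0,0],40]]' --squeeze 30

```text
time_s: 9.42
ee_pos: [0.6062, -0.2553, 0.0363]
eef_rot: [3.141, 0.0, 1.283]
force: [1.9, 0.0, 1.4]
grip_width: 0.0538
```

Request:
jog_arm --moves '[[[0,0,0],[0,0,0],40],[[0,0,0],[0,0,0],40],[[0,0,0],[0,0,0],40]]' --squeeze 50

```text
time_s: 9.67
ee_pos: [0.6062, -0.2553, 0.0363]
eef_rot: [3.141, 0.0, 1.283]
force: [1.5, -1.0, 3.5]
grip_width: 0.0537
```

```bash
python3 st.py
python3 - <<'E'
from h import *
d=snap('wrist','wrist7'); f=d['frame'][:,:,::-1]
cv2.imwrite('pics/w7n.png',np.clip(255*(cv2.resize(f[220:405,220:420],None,fx=4,fy=4,interpolation=cv2.INTER_CUBIC)[:600]/255.)**.45,0,255).astype(np.uint8))
E
```

```text
9.6667 [ 0.6062 -0.2553  0.0363] yaw 73.49 F [ 1.5 -1.   3.5] M [-0.206 -0.157 -0.044] tau6 0.013 w 0.0537
```

View pics/w7n.png

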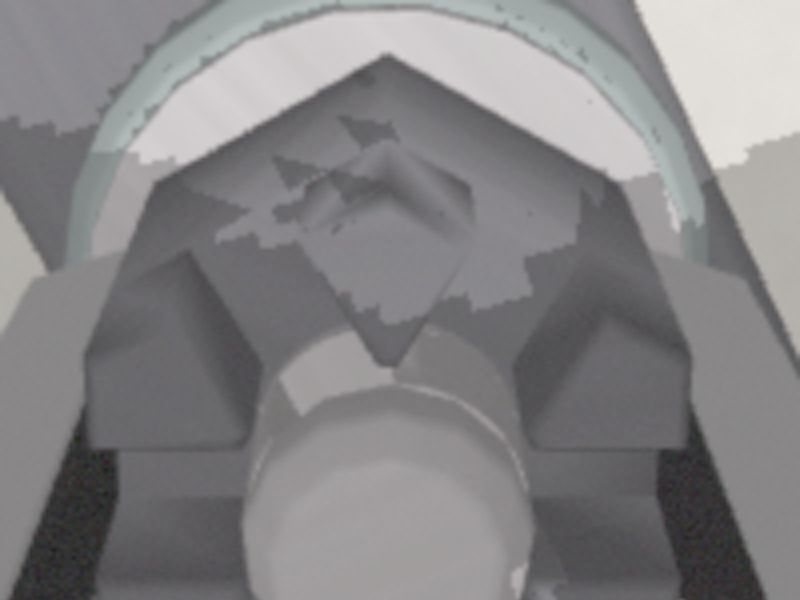

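Request:
jog_arm --moves '[[[0,0,0],[0,0,-0.3],40],[[0,0,0],[0,0,-0.6],40],[[0,0,0],[0,0,-0.8],40],[[0,0,0],[0,0,-0.8],40],[[0,0,0],[0,0,-0.8],40]]'

```text
time_s: 10.13
ee_pos: [0.6062, -0.2553, 0.0363]
eef_rot: [3.141, 0.0, 1.213]
force: [2.1, -0.2, 4.5]
grip_width: 0.0539
```

```bash
python3 st.py
```

```text
10.1333 [ 0.6062 -0.2553  0.0363] yaw 69.51 F [ 2.1 -0.2  4.5] M [-0.135 -0.149  0.127] tau6 0.271 w 0.0539
```

Request:
jog_arm --moves '[[[0,0,0],[0,0,0],40],[[0,0,0],[0,0,0],40],[[0,0,0],[0,0,0],40]]' --squeeze 5

```text
time_s: 10.38
ee_pos: [0.6062, -0.2552, 0.0363]
eef_rot: [3.141, -0.0, 1.213]
force: [1.3, -0.7, 5.3]
grip_width: 0.054
```

```bash
python3 st.py
python3 - <<'E'
from h import *
d=snap('wrist','wrist8'); f=d['frame'][:,:,::-1]
cv2.imwrite('pics/w8n.png',np.clip(255*(cv2.resize(f[220:405,220:420],None,fx=4,fy=4,interpolation=cv2.INTER_CUBIC)[:600]/255.)**.45,0,255).astype(np.uint8))
E
```

```text
10.3833 [ 0.6062 -0.2552  0.0363] yaw 69.51 F [ 1.3 -0.7  5.3] M [-0.204 -0.286  0.19 ] tau6 0.184 w 0.054
```

View pics/w8n.png

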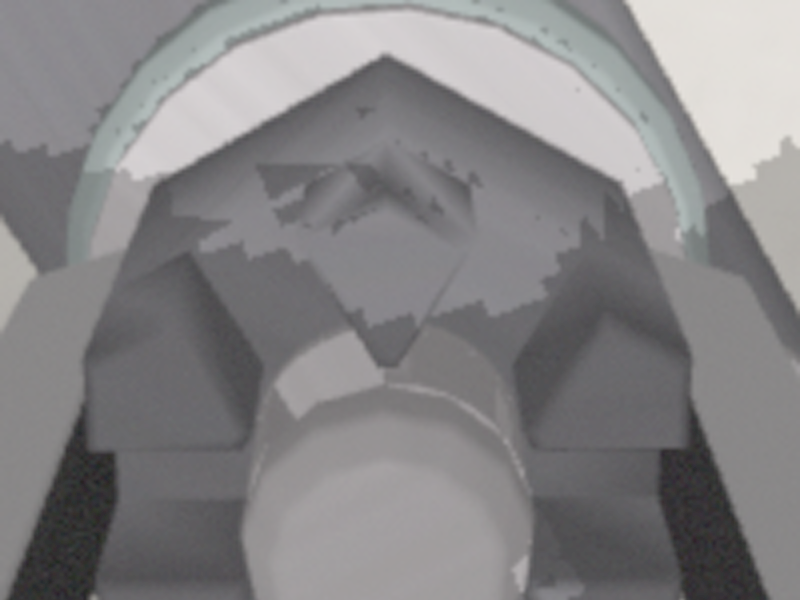

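The nut is square to the jaws at yaw 69.5° with the squeeze down to 5 N. Opening gently now.

Request:
jog_arm --moves '[[[0,0,0],[0,0,0],55],[[0,0,0],[0,0,0],57],[[0,0,0],[0,0,0],60],[[0,0,0],[0,0,0],70],[[0,0,0],[0,0,0],80]]'

```text
time_s: 10.85
ee_pos: [0.6057, -0.2551, 0.0357]
eef_rot: [-3.141, -0.0, 1.213]
force: [-0.3, -0.3, -0.5]
grip_width: 0.0696
```

Request:
jog_arm --moves '[[[0,0,0],[0,0,0],92],[[0,0,0],[0,0,0],92],[[0,0,0],[0,0,0],92]]'

```text
time_s: 11.1
ee_pos: [0.6059, -0.2552, 0.036]
eef_rot: [-3.141, -0.0, 1.213]
force: [1.0, 0.3, 0.4]
grip_width: 0.0897
```

```bash
python3 st.py
python3 - <<'E'
from h import *
d=snap('wrist','wrist9'); f=d['frame'][:,:,::-1]
cv2.imwrite('pics/w9n.png',np.clip(255*(cv2.resize(f[220:405,220:420],None,fx=4,fy=4,interpolation=cv2.INTER_CUBIC)[:600]/255.)**.45,0,255).astype(np.uint8))
E
```

```text
11.1 [ 0.6059 -0.2552  0.036 ] yaw 69.48 F [1.  0.3 0.4] M [-0.031  0.093 -0.002] tau6 -0.001 w 0.0897
```

View pics/w9n.png

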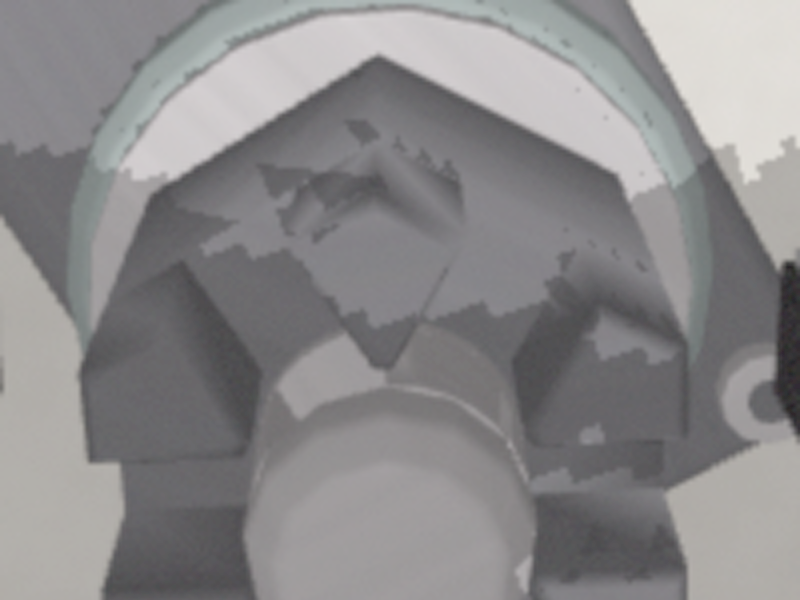

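Run:
```python
from h import *
d=load('wrist9')
z=lambda p:np.array(p,float)/4+[219.6,219.6]
def ang(a,b):
    P=onz(d,z([a,b]),.08); v=P[1]-P[0]; return np.degrees(np.arctan2(v[1],v[0]))%180, np.hypot(*v[:2])
print(ang((90,462),(690,438)))
d=load('wrist8'); print(ang((88,450),(690,448)))
```

```text
(np.float64(161.98806264212385), np.float64(0.0534072605257856))
(np.float64(159.6746463645006), np.float64(0.05365567901502552))
```

The nut still rests about 2.3° short, from springback. One more gentle correction, allowing for about 2° of it.

Request:
jog_arm --moves '[[[0,0,0],[0,0,0.46],80],[[0,0,0],[0,0,0.46],65],[[0,0,0],[0,0,0.46],56],[[0,0,0],[0,0,0.46],50],[[0,0,0],[0,0,0.46],45]]' --squeeze 30

```text
time_s: 11.57
ee_pos: [0.606, -0.2552, 0.036]
eef_rot: [-3.142, 0.0, 1.252]
force: [-0.5, 0.4, 0.1]
grip_width: 0.0621
```

Request:
jog_arm --moves '[[[0,0,0],[0,0,0],40],[[0,0,0],[0,0,0],40],[[0,0,0],[0,0,0],40],[[0,0,0],[0,0,0],40]]' --squeeze 50

```text
time_s: 11.9
ee_pos: [0.6062, -0.2553, 0.0361]
eef_rot: [3.141, 0.0, 1.253]
force: [3.8, -0.9, -2.0]
grip_width: 0.0538
```

Request:
jog_arm --moves '[[[0,0,0],[0,0,-0.3],40],[[0,0,0],[0,0,-0.6],40],[[0,0,0],[0,0,-0.8],40],[[0,0,0],[0,0,-0.8],40],[[0,0,0],[0,0,-0.8],40]]'

```text
time_s: 12.32
ee_pos: [0.6062, -0.2553, 0.0361]
eef_rot: [3.141, -0.0, 1.184]
force: [5.5, -1.7, -2.3]
grip_width: 0.0539
```

```bash
python3 st.py
```

```text
12.3167 [ 0.6062 -0.2553  0.0361] yaw 67.81 F [ 5.5 -1.7 -2.3] M [-0.343 -0.714  0.186] tau6 0.258 w 0.0539
```

Request:
jog_arm --moves '[[[0,0,0],[0,0,0],40],[[0,0,0],[0,0,0],40],[[0,0,0],[0,0,0],55],[[0,0,0],[0,0,0],57],[[0,0,0],[0,0,0],60]]' --squeeze 5

```text
time_s: 12.73
ee_pos: [0.6056, -0.2551, 0.0359]
eef_rot: [-3.141, 0.0, 1.183]
force: [0.4, -0.1, 0.3]
grip_width: 0.0589
```

Request:
jog_arm --moves '[[[0,0,0],[0,0,0],70],[[0,0,0],[0,0,0],92],[[0,0,0],[0,0,0],92],[[0,0,0],[0,0,0],92],[[0,0,0],[0,0,0],92]]'

```text
time_s: 13.15
ee_pos: [0.6059, -0.2552, 0.036]
eef_rot: [-3.141, -0.0, 1.183]
force: [0.0, 0.3, 0.3]
grip_width: 0.0892
```

```bash
python3 st.py
python3 - <<'E'
from h import *
d=snap('wrist','wrist10'); f=d['frame'][:,:,::-1]
cv2.imwrite('pics/w10n.png',np.clip(255*(cv2.resize(f[220:405,220:420],None,fx=4,fy=4,interpolation=cv2.INTER_CUBIC)[:600]/255.)**.45,0,255).astype(np.uint8))
E
```

```text
13.15 [ 0.6059 -0.2552  0.036 ] yaw 67.78 F [0.  0.3 0.3] M [-0.035  0.09   0.037] tau6 -0.001 w 0.0892
```

View pics/w10n.png

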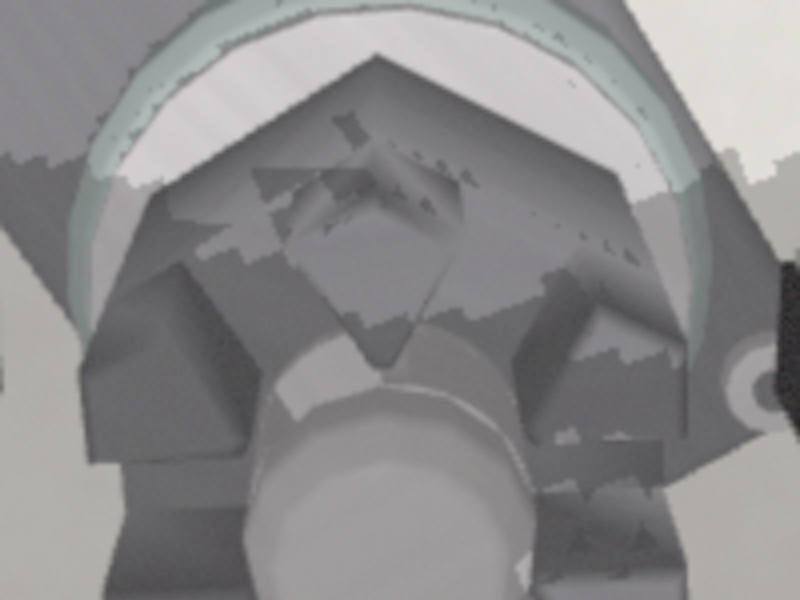

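The slot now lies at about 40.3° against 39.65°, or 0.01 rad, which is in line. Next, the knob.

Request:
jog_arm --moves '[[[0,0,40],[0,0,0],92],[[0,0,80],[0,0,0],92],[[0,0,120],[0,0,0],92],[[0,0,160],[0,0,0],92],[[0,0,190],[0,0,0],92]]'

```text
time_s: 13.62
ee_pos: [0.6062, -0.2552, 0.23]
eef_rot: [3.138, 0.0, 1.183]
force: [-0.2, -0.1, 0.2]
grip_width: 0.0922
```

Request:
jog_arm --moves '[[[-7,40,0],[0,0,1.4],92],[[-14,80,0],[0,0,2.8],92],[[-20,120,0],[0,0,4.2],92],[[-27,155,0],[0,0,5.4],92],[[-32,185,0],[0,0,6.37],92]]'

```text
time_s: 14.03
ee_pos: [0.5732, -0.068, 0.2263]
eef_rot: [3.141, -0.0, 1.745]
force: [0.9, -0.5, -0.1]
grip_width: 0.0917
```

Request:
jog_arm --moves '[[[-3,22,0],[0,0,0],60],[[-3,22,0],[0,0,0],60],[[-3,22,0],[0,0,0],60],[[-3,22,0],[0,0,0],60],[[-3,22,0],[0,0,0],60]]'

```text
time_s: 14.45
ee_pos: [0.5711, -0.0492, 0.2259]
eef_rot: [-3.141, 0.0, 1.738]
force: [0.1, -0.8, 0.6]
grip_width: 0.0625
```

```bash
python3 st.py
python3 - <<'E'
from h import *
d=snap('wrist','wrist11'); f=d['frame'][:,:,::-1]
print(proj(d,[[.5709,-.0476,.128]]))
E
python3 st.py
```

```text
14.45 [ 0.5711 -0.0492  0.2259] yaw 99.56 F [ 0.1 -0.8  0.6] M [-0.     0.037 -0.045] tau6 -0.001 w 0.0625
[[317.85601824 241.26446147]]
14.5 [ 0.5711 -0.0492  0.2258] yaw 99.55 F [ 0.2 -1.3  0.8] M [-0.009  0.005 -0.011] tau6 -0.005 w 0.0607
```

View pics/wrist11.png

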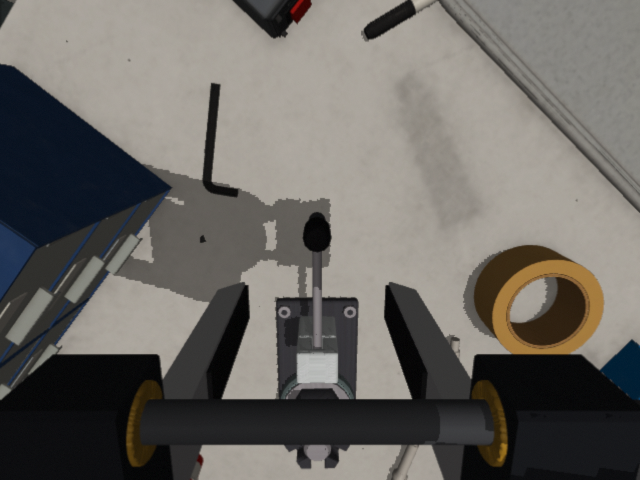

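The knob top is at (317,236), about 3 mm further out than predicted. I'll shift slightly and descend over it.

Request:
jog_arm --moves '[[[-1,3,-35],[0,0,0],60],[[-1,3,-70],[0,0,0],60],[[-1,3,-100],[0,0,0],60],[[-1,3,-125],[0,0,0],60],[[-1,3,-132],[0,0,0],60]]'

```text
time_s: 14.92
ee_pos: [0.5682, -0.0458, 0.09]
eef_rot: [-3.136, -0.002, 1.738]
force: [-0.2, 0.4, 0.1]
grip_width: 0.0601
```

Request:
jog_arm --moves '[[[0,0,0],[0,0,0],60],[[0,0,0],[0,0,0],40],[[0,0,0],[0,0,0],32],[[0,0,0],[0,0,0],28]]' --squeeze 10

```text
time_s: 15.25
ee_pos: [0.5708, -0.0454, 0.0957]
eef_rot: [3.139, 0.001, 1.739]
force: [0.1, -0.6, 0.4]
grip_width: 0.0433
```

```bash
python3 st.py
python3 - <<'E'
from h import *
d=snap('wrist','wrist12'); s=snap('scene','scene12')['frame'][:,:,::-1]
cv2.imwrite('pics/s12z.png',cv2.resize(s[130:330,170:420],None,fx=3,fy=3,interpolation=cv2.INTER_CUBIC))
E
```

```text
15.25 [ 0.5708 -0.0454  0.0957] yaw 99.62 F [ 0.1 -0.6  0.4] M [-0.018  0.09  -0.05 ] tau6 -0.001 w 0.0433
```

View pics/wrist12.png

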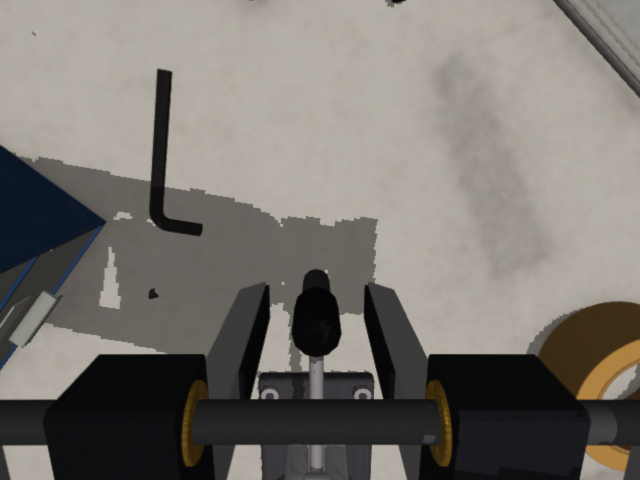

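View pics/s12z.png

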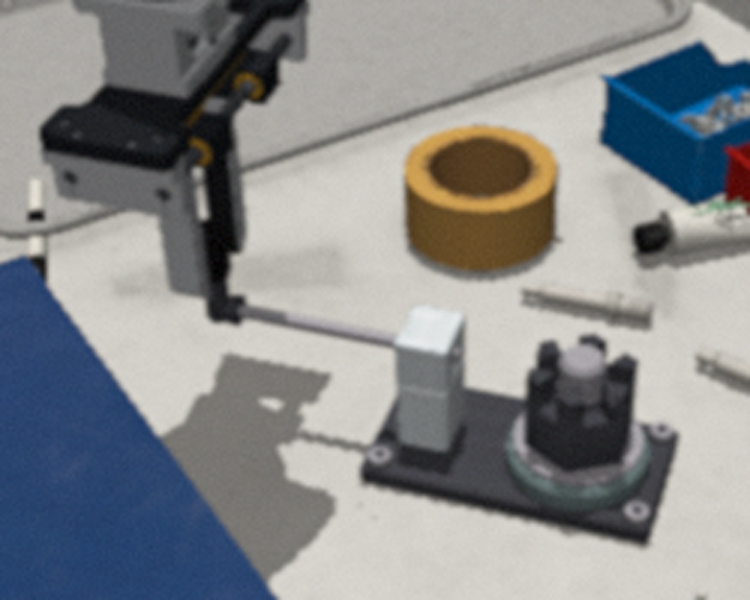

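Run:
```python
from h import *
d=load('wrist12'); print(onz(d,[[317,333]],.128), proj(d,[[.5708,-.0454,.128]]))
```

```text
[[ 0.56976554 -0.04431734  0.128     ]] [[319.16368253 335.88826492]]
```

Request:
jog_arm --moves '[[[0,0,0],[0,0,0],24],[[0,0,0],[0,0,0],18],[[0,0,0],[0,0,0],12],[[0,0,0],[0,0,0],12],[[0,0,0],[0,0,0],12]]' --squeeze 20

```text
time_s: 15.77
ee_pos: [0.5705, -0.0451, 0.0944]
eef_rot: [3.14, 0.0, 1.739]
force: [4.5, 0.8, 0.2]
grip_width: 0.0195
```

```bash
python3 st.py
```

```text
15.7667 [ 0.5705 -0.0451  0.0944] yaw 99.64 F [4.5 0.8 0.2] M [ 0.119 -0.748  0.036] tau6 0.008 w 0.0195
```

Request:
jog_arm --moves '[[[2,-12,0],[0,0,0],12],[[4,-24,0],[0,0,0],12],[[6,-36,0],[0,0,0],12],[[8,-48,0],[0,0,0],12],[[8,-48,0],[0,0,0],12]]'

```text
time_s: 16.18
ee_pos: [0.5789, -0.0949, 0.0944]
eef_rot: [3.14, 0.001, 1.738]
force: [7.5, -1.1, 2.6]
grip_width: 0.0194
```

```bash
python3 st.py
```

```text
16.1833 [ 0.5789 -0.0949  0.0944] yaw 99.57 F [ 7.5 -1.1  2.6] M [-0.148 -1.208 -0.029] tau6 -0.41 w 0.0194
```

Request:
jog_arm --moves '[[[3,-12,0],[0,0,0],12],[[5,-24,0],[0,0,0],12],[[7,-36,0],[0,0,0],12],[[9,-44,0],[0,0,0],12],[[9,-48,0],[0,0,0],12]]'

```text
time_s: 16.6
ee_pos: [0.5868, -0.1414, 0.0943]
eef_rot: [-3.141, -0.002, 1.738]
force: [-1.8, 24.4, 10.9]
grip_width: 0.0191
```

```bash
python3 st.py
```

```text
16.6 [ 0.5868 -0.1414  0.0943] yaw 99.59 F [-1.8 24.4 10.9] M [4.419 0.294 0.042] tau6 0.014 w 0.0191
```

Request:
jog_arm --moves '[[[0.3,-2,0],[0,0,0],12],[[0.3,-2,0],[0,0,0],12],[[0.3,-2,0],[0,0,0],12]]'

```text
time_s: 16.85
ee_pos: [0.5869, -0.1415, 0.0942]
eef_rot: [-3.14, -0.004, 1.74]
force: [-4.2, 15.1, 8.9]
grip_width: 0.0193
```

```bash
python3 st.py
```

```text
16.85 [ 0.5869 -0.1415  0.0942] yaw 99.67 F [-4.2 15.1  8.9] M [2.63  0.771 0.022] tau6 -0.05 w 0.0193
```

Request:
jog_arm --moves '[[[-0.3,2,0],[0,0,0],12],[[-0.3,2,0],[0,0,0],26],[[-0.3,2,0],[0,0,0],40],[[-0.3,2,0],[0,0,0],50],[[-0.3,2,0],[0,0,0],50]]'

```text
time_s: 17.27
ee_pos: [0.5868, -0.1415, 0.0937]
eef_rot: [-3.141, -0.0, 1.739]
force: [-0.5, -0.3, 0.2]
grip_width: 0.0426
```

Request:
jog_arm --moves '[[[0,0,25],[0,0,0],50],[[0,0,60],[0,0,0],50],[[0,0,100],[0,0,0],50],[[0,0,130],[0,0,0],50],[[0,0,130],[0,0,0],50]]'

```text
time_s: 17.68
ee_pos: [0.5887, -0.1419, 0.2309]
eef_rot: [3.133, 0.004, 1.739]
force: [0.2, -0.6, 1.4]
grip_width: 0.0497
```

Request:
jog_arm --moves '[[[0,-20,0],[0,0,0],60],[[0,-40,0],[0,0,0],80],[[0,-40,0],[0,0,0],92],[[0,-40,0],[0,0,0],92],[[0,-40,0],[0,0,0],92]]'

```text
time_s: 18.1
ee_pos: [0.5869, -0.1808, 0.2235]
eef_rot: [-3.141, -0.0, 1.739]
force: [0.1, -1.3, 0.7]
grip_width: 0.08
```

```bash
python3 st.py
python3 - <<'E'
from h import *
d=snap('wrist','wrist13'); s=snap('scene','scene13')['frame'][:,:,::-1]; t=snap('top','top13')
for k,r in((0,.114),(1,.118)): 
    P=[.6062-.1676*r,-.2553+.9859*r,.128]; print(r,proj(d,[P]), proj(t,[P]))
cv2.imwrite('pics/s13z.png',cv2.resize(s[130:330,170:420],None,fx=3,fy=3,interpolation=cv2.INTER_CUBIC))
E
python3 st.py
```

```text
18.1 [ 0.5869 -0.1808  0.2235] yaw 99.63 F [ 0.1 -1.3  0.7] M [-0.059  0.056  0.046] tau6 -0.03 w 0.08
0.114 [[327.83914859 189.78024517]] [[286.54578787 251.43550349]]
0.118 [[327.87953541 183.6816343 ]] [[284.41437074 251.76676648]]
18.25 [ 0.5871 -0.1805  0.2239] yaw 99.68 F [-0.4  0.6 -0.5] M [-0.044  0.011  0.077] tau6 0.008 w 0.0906
```

View pics/wrist13.png

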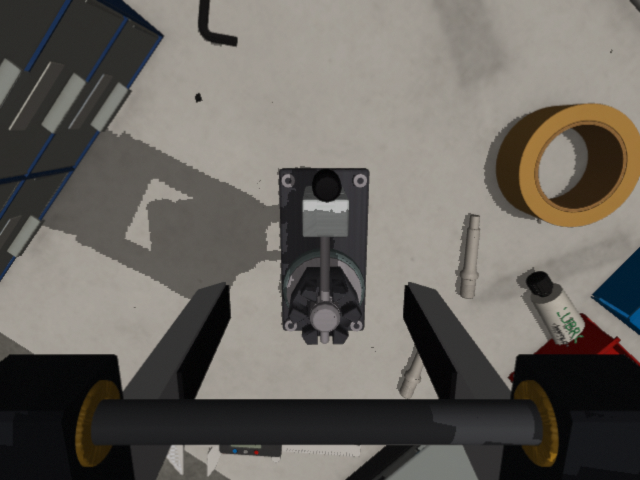

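View pics/s13z.png

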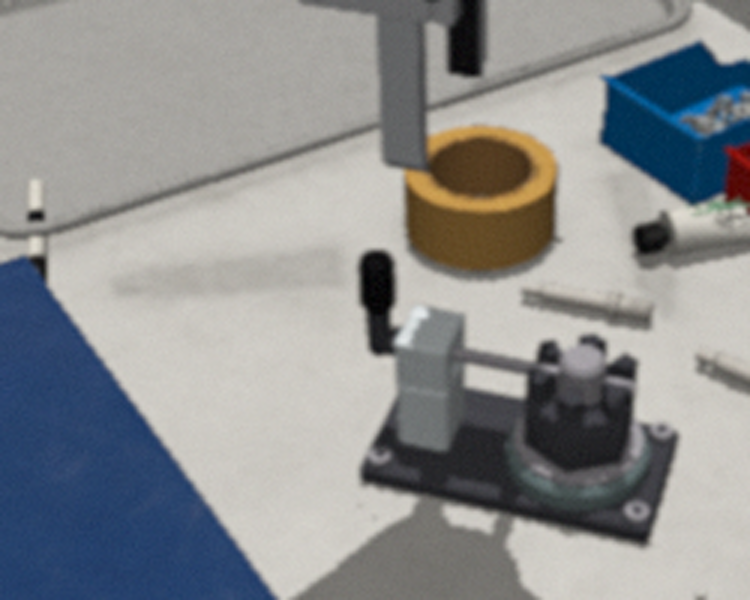

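Run:
```python
from h import *
d=load('wrist13'); f=d['frame'][:,:,::-1]
cv2.imwrite('pics/w13z.png',np.clip(255*(cv2.resize(f[155:355,265:385],None,fx=3,fy=3,interpolation=cv2.INTER_CUBIC)/255.)**.45,0,255).astype(np.uint8))
```

```text
(no output)
```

View pics/w13z.png

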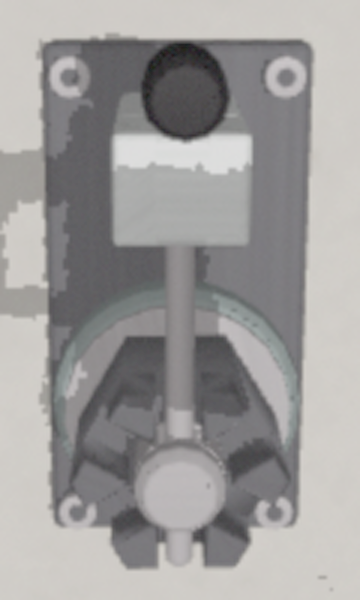

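Run:
```python
from h import *
d=load('wrist13'); z=lambda *p:np.array([p],float)/3+[264.7,154.7]
u=np.array([-.1676,.9859,0])
P={'axle':onz(d,z(180,488),.088)[0],'tip':onz(d,z(180,567),.072)[0],'knob_lo':onz(d,z(185,138),.128)[0],'knobc':onz(d,z(185,97),.128)[0],'guide_near':onz(d,z(180,246),.087)[0],'axle_lo':onz(d,z(180,530),.088)[0]}
for k,p in P.items(): print(k,p.round(4),'along x rel axle',((p-P['axle'])@u*1000).round(1))
```

```text
axle [ 0.6049 -0.2524  0.088 ] along x rel axle 0.0
tip [ 0.6109 -0.2849  0.072 ] along x rel axle -33.0
knob_lo [ 0.5874 -0.1502  0.128 ] along x rel axle 103.7
knobc [ 0.5858 -0.1413  0.128 ] along x rel axle 112.8
guide_near [ 0.5932 -0.1853  0.087 ] along x rel axle 68.1
axle_lo [ 0.6071 -0.2649  0.088 ] along x rel axle -12.7
```

The pin is through the axle. The tip is about 31 mm beyond the axis and the knob about 114–115 mm from it. I'll regrip and press once more to confirm it is against the stop.

Request:
jog_arm --moves '[[[0,20,0],[0,0,0],60],[[0,40,0],[0,0,0],50],[[0,40,0],[0,0,0],50],[[0,40,0],[0,0,0],50],[[0,40,0],[0,0,0],50]]'

```text
time_s: 18.67
ee_pos: [0.5871, -0.1413, 0.2241]
eef_rot: [3.141, 0.0, 1.74]
force: [-0.3, -0.3, -0.4]
grip_width: 0.0621
```

Request:
jog_arm --moves '[[[0,0,-35],[0,0,0],50],[[0,0,-70],[0,0,0],50],[[0,0,-100],[0,0,0],50],[[0,0,-120],[0,0,0],50],[[0,0,-129],[0,0,0],50]]'

```text
time_s: 19.08
ee_pos: [0.5857, -0.1416, 0.0918]
eef_rot: [-3.138, -0.002, 1.738]
force: [-0.6, 0.2, -0.3]
grip_width: 0.0497
```

Request:
jog_arm --moves '[[[0,0,0],[0,0,0],40],[[0,0,0],[0,0,0],25],[[0,0,0],[0,0,0],15],[[0,0,0],[0,0,0],12],[[0,0,0],[0,0,0],12]]' --squeeze 40

```text
time_s: 19.5
ee_pos: [0.5874, -0.1414, 0.0962]
eef_rot: [3.14, 0.001, 1.739]
force: [-11.8, -3.1, 4.9]
grip_width: 0.0203
```

```bash
python3 st.py
```

```text
19.5 [ 0.5874 -0.1414  0.0962] yaw 99.64 F [-11.8  -3.1   4.9] M [-0.458  2.245 -0.061] tau6 -0.008 w 0.0203
```

Request:
jog_arm --moves '[[[0,-1,0],[0,0,0],12],[[0,-2,0],[0,0,0],12],[[0,-3,0],[0,0,0],12],[[0,-3,0],[0,0,0],12]]'

```text
time_s: 19.83
ee_pos: [0.5871, -0.142, 0.0962]
eef_rot: [3.141, -0.003, 1.74]
force: [-5.2, 16.3, 9.5]
grip_width: 0.0189
```

```bash
python3 st.py
```

```text
19.8333 [ 0.5871 -0.142   0.0962] yaw 99.68 F [-5.2 16.3  9.5] M [ 2.787  1.081 -0.009] tau6 -0.039 w 0.0189
```

It moved only 0.6 mm against 16 N, so the stop is confirmed. Releasing and leaving.

Request:
jog_arm --moves '[[[0,2,0],[0,0,0],12],[[0,2,0],[0,0,0],26],[[0,2,0],[0,0,0],40],[[0,2,0],[0,0,0],50],[[0,2,0],[0,0,0],50]]'

```text
time_s: 20.25
ee_pos: [0.5871, -0.1423, 0.0951]
eef_rot: [3.141, 0.0, 1.739]
force: [-0.2, -0.4, -0.0]
grip_width: 0.0424
```

Request:
jog_arm --moves '[[[0,0,25],[0,0,0],50],[[0,0,60],[0,0,0],50],[[0,0,100],[0,0,0],50],[[0,0,130],[0,0,0],50],[[0,0,170],[0,0,0],50]]'

```text
time_s: 20.67
ee_pos: [0.5864, -0.1421, 0.2655]
eef_rot: [-3.14, -0.001, 1.739]
force: [0.3, 0.2, -1.4]
grip_width: 0.0497
```

Request:
jog_arm --moves '[[[0,40,0],[0,0,0],60],[[0,80,0],[0,0,0],60],[[0,120,0],[0,0,0],60],[[0,120,0],[0,0,0],60],[[0,120,0],[0,0,0],60]]'

```text
time_s: 21.08
ee_pos: [0.587, -0.0206, 0.2652]
eef_rot: [3.141, 0.0, 1.742]
force: [-0.1, -1.1, -0.3]
grip_width: 0.0602
```

```bash
python3 st.py
python3 - <<'E'
from h import *
s=snap('scene','scene14'); t=snap('top','top14')['frame'][:,:,::-1]
E
```

```text
21.0833 [ 0.587  -0.0206  0.2652] yaw 99.8 F [-0.1 -1.1 -0.3] M [-0.057  0.052  0.018] tau6 0.409 w 0.0602
```

View pics/top14.png

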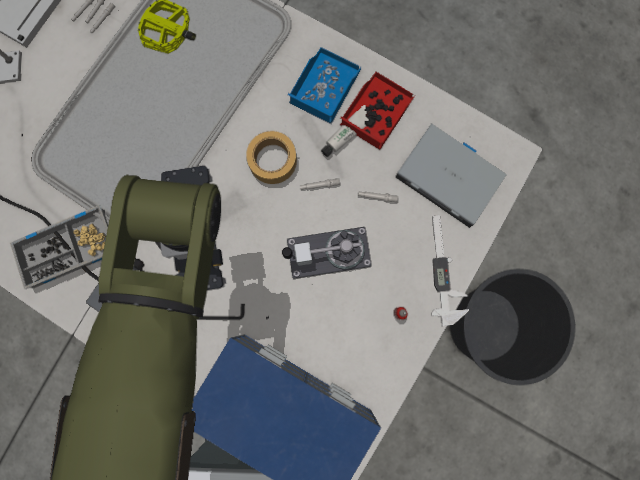

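View pics/scene14.png

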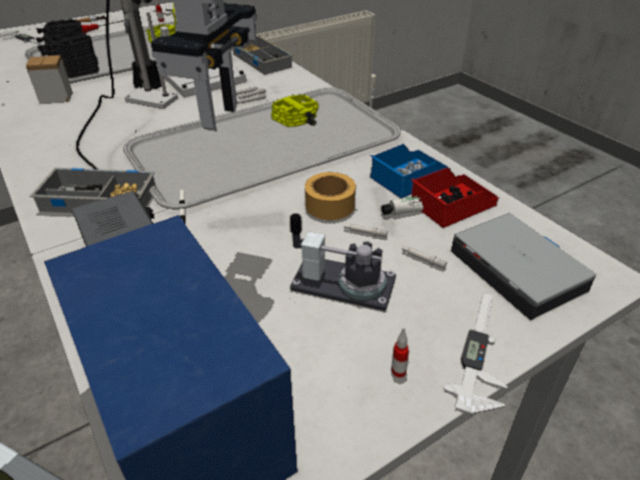

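The final views show the knob at (287,253), just behind the guide, with the pin through the nut. The bottle (401,313), both spindles, the caliper and the hex key are where they were, and the gripper is clear.

```bash
python3 -c "
from station import ctrl
print(ctrl.hand_in())"
```

```text
the job is handed in; nothing more can be done
None
```

The castle nut is tight with a slot in line with the cotter hole, and the locking pin is pushed home. I handed the job in after about 21 s; no verdict was reported.

- **Nut:** I turned it about 75° clockwise. The turning moment rose from roughly 0.2 to 0.6 N m, which showed it had gone tight. The first slot past that point was the one I lined up.
- **Springback:** When I let go, the nut rested about 3.8° short of the slot. I gripped it again twice and turned it a little further. For the last correction I turned it about 2° past line, so that it would spring back into place. It ended about 0.6° from line by the camera; about 4.6° is allowed.
- **Pin:** It slid about 98 mm without hitting a tooth, then met a hard stop at 24 N. I regripped the knob and pressed again with 16 N, and it moved only 0.6 mm. By camera, the tip is about 31 mm past the axis and the knob about 115 mm from it, against the expected 30 and 114 mm.
- **Disagreements:** The cameras and the arm differed by about 2 mm on where the nut's axis is, so my first grip was about 3 mm off centre. That put about 25 N sideways on the tool for a moment, under the limits.
- **Other items:** In the last views the bottle, spindles, caliper and hex key looked unmoved, and the gripper was open and clear of everything.

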